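# Swap the spice jar behind the bottles

## Robot

A 7-joint arm with a two-finger parallel gripper is mounted at the origin on a cart in front of the work surface, level with it; the furniture and walls round the work are solid. World frame = base frame: x ahead of the robot, y to its left, z up, the work surface at z = 0. Lengths are in m, angles in rad, forces in N, time in s.
With the tool pointing down it reaches from about 0.4 to 0.85 m from the base axis. Payload 10.4 kg.
Tool frame: the origin (TCP) lies midway between the tips of the shut fingers; the grasp point (between the pads) lies 19 mm behind it; z points along the fingers, x is the direction in which the jaws open and shut, and the axes are right-handed (so a half turn about z gives the same grasp; the last joint's range is limited). The gripper opens to 87 mm and grips with 3 to 60 N. Pads are 19 mm wide; open, the fingers measure 117 mm over their backs; the gripper's body (75 mm by 190 mm) begins 51 mm behind the grasp point.
Start: joints at [1.313, 0.332, -0.065, 1.46, 0.022, 1.35, -0.088], TCP at [0.145, -0.608, 0.223] pointing down, gripper open.
Joint ranges: [-2.6, 2.6], [-0.5, 2.12], [-1.47, 1.34], [0.16, 2.42], [-1.27, 4.41], [0.06, 2.06], [-2.6, 2.6]. Speed limits (rad/s): [2.22, 2.22, 2.79, 2.79, 3.14, 3.14, 3.14].

## Interface

Orientations are given as a unit quaternion [x, y, z, w].
In Python, from bench import r gives the robot as it stands. The module is installed in compiled form; this text tells all that it offers.
- The arm moves only by the tool play_rows, never from a script. Its argument "commands" is a list of rows, each a list of 7 numbers: the shift along the world's x, y, z in cm, then the turn, a rotation vector about the world's x, y, z in rad, then the finger opening in cm, from 0 to 8.7. A call has 1 to 20 rows; each row shifts and turns the commanded pose from where the row before left it; what a row does not reach is not made up. A row lasts 1/8 s, in which the tool goes at most 62.5 mm and 10.7 degrees, less where a joint would pass 70% of its speed; a pose out of reach is approached as far as the arm can. A call is refused whole if a number of a shift passes 6.25 or a number of a turn 0.188, either way. A call with a gripper value outside its range is refused whole. The fingers move at their own pace and stop on an object; "grip_force" is the grip in N (left out, the last holds). Time passes only in rows, so rows that do not move let the fingers close. It gives the time, the measured TCP pose, the force and the opening at its end, in the units of the state.
- r.read_state(): the state, without advancing time (a new reading comes with each control period).
- r.camera(name): name is "scene" or "side" or "wrist"; returns a dict with "img" (384x512x3 uint8, red, green, blue), "K" (3x3 intrinsics, pixels), "camera_from_world" (4x4, takes a point from world to camera coordinates). Camera axes: x right, y down, z forward; pixel columns grow to the right and rows downward; lengths in m; the calibration is good to about 2 mm. A picture is of the moment at which its call begins. There is no depth.
- r.close_job(): hands the job in, once; it reports no verdict.
The state is a dict: "time": time; "joint_positions": joint angles; "joint_vel": joint speeds; "joint_torque": joint torques, N m; "ee_pos": TCP position; "eef_rot": TCP orientation; "ft_force": force on the tool from outside, world axes, zero at the start; "torque": the same for the moment, N m; "width": finger opening in m.
Only numpy, scipy, OpenCV 4.12 (cv2) and the standard library are available. Lean on these libraries where they do the work, as an engineer would, in place of code of your own. Each camera call takes 0.05 s, during which the arm holds its last target. There are 200 camera calls.

## Task

The cook is done with the white-capped spice jar on the chopping board and wants the red-capped one, which stands at the back of the wooden bottle stand behind two tall bottles. Set both bottles aside, upright on the dark steel tray, then bring the red-capped jar out to stand on the chopping board and put the white-capped jar into the back well it has left. Finally put each bottle back upright in the same well of the stand that it came from, and leave the tomato, the onion and the garlic where they lie.

Things in the scene. Friction and masses are not known exactly. Their poses are not given: they have to be found in the camera images.
- stand: Fixed wooden stand 168 (x) by 218 (y) by 28 mm; origin: centre of its underside, x to its back, y left, z up. Two front bottle wells, 92 mm wide, floor 18 mm up, at x = -25, y = +51 and -51 mm. Behind them at x = +40, y = 0 a round pedestal, 72 mm wide, with the jar well: 62 mm wide, floor 48, lip 58 mm up. Thin brass rail 59 mm high at the back edge (x = 79) and back corners; front open.
- tray: Fixed shallow dark steel tray for setting the bottles aside, 126 (x) by 196 (y) mm; flat floor 3 mm and rim 12 mm above the origin, floor inside 117 by 187 mm. Origin: centre of its underside; y along its long side, z up. It lies in front of the stand, to its left or right, the chopping board on the other side.
- board: Fixed light wooden chopping board with dark ends, 125 (x) by 190 (y) by 18 mm thick. Origin: centre of its underside; y along its long side, z up. The white-capped jar stands on it at the start, with room for a second jar beside it.
- water_bottle: Clear plastic bottle with pink and white label and white cap, upright in either front well of the stand; body 76 mm in diameter up to 270 mm, 315 mm tall; neck and cap 28 mm in diameter from 270 to 315 mm: grasp it there, from above. About 0.2 kg. Origin: centre of its underside, z up its axis.
- glass_bottle: Clear glass bottle with blue label and yellow cap, upright in the other front well; body 77 mm in diameter, 288 mm tall; cap 35 mm in diameter from 238 to 286 mm: grasp it there, from above. About 0.45 kg. Origin: centre of its underside, z up its axis.
- red_jar: Spice jar with a red cap and brown label, upright in the back (pedestal) well of the stand, so close behind the bottles that a gripper has no room while they stand there; 45 mm in diameter, 106 mm tall, cap from 85 mm up. About 0.11 kg. Origin: centre of its underside, z up its axis.
- white_jar: Spice jar with a white cap (dark blue disc on top) and green and white label, upright on the chopping board; 47 mm in diameter, 98 mm tall, cap from 77 mm up. About 0.11 kg. Origin: centre of its underside, z up its axis.
- tomato: Loose red tomato, 75 mm in diameter, 79 mm tall, on the worktop at the right; not to be moved. Origin: centre of its underside.
- onion: Loose brown onion, 78 mm in diameter, 85 mm tall, on the worktop at the right; not to be moved. Origin: centre of its underside.
- garlic: Loose pale garlic bulb, 60 mm in diameter, 58 mm tall, on the worktop at the right; not to be moved. Origin: centre of its underside.

How it is judged:
On the way, in this order (a step that is already met when the one before it is completed fails the run):
1. both bottles stand upright on the dark steel tray, released (x of water_bottle in the frame of tray between -0.045 and 0.045 m and y of water_bottle in the frame of tray between -0.08 and 0.08 m and z of water_bottle in the frame of tray between -0.001 and 0.008 m and angle between each of water_bottle, glass_bottle's own z axis and vertical below 0.06 rad and linear speed of each of water_bottle, glass_bottle below 0.02 m/s and contact force between the fingers and water_bottle below 0.1 N and x of glass_bottle in the frame of tray between -0.045 and 0.045 m and y of glass_bottle in the frame of tray between -0.08 and 0.08 m and z of glass_bottle in the frame of tray between -0.001 and 0.008 m and contact force between the fingers and glass_bottle below 0.1 N), for 0.2 s.
2. the red-capped jar stands on the chopping board and the white-capped jar in the back well of the stand, released (x of red_jar in the frame of board between -0.0625 and 0.0625 m and y of red_jar in the frame of board between -0.095 and 0.095 m and z of red_jar in the frame of board between 0.014 and 0.023 m and angle between each of red_jar, white_jar's own z axis and vertical below 0.06 rad and linear speed of each of red_jar, white_jar below 0.02 m/s and contact force between the fingers and red_jar below 0.1 N and x of white_jar in the frame of stand between 0.028 and 0.052 m and y of white_jar in the frame of stand between -0.012 and 0.012 m and z of white_jar in the frame of stand between 0.044 and 0.053 m and contact force between the fingers and white_jar below 0.1 N), for 0.2 s.
At the end, for the whole second after the job is handed in: Each bottle upright on the floor of the front well it started in, the white-capped jar upright on the floor of the back well (all within 12 mm of the well centre in x and y), the red-capped jar upright on the board, its centre over it; tilts under 0.06 rad; all released and at rest (all of step 2 and x of water_bottle in the frame of stand between -0.037 and -0.013 m and y of water_bottle in the frame of stand between -0.0635 and 0.0635 m and z of water_bottle in the frame of stand between 0.014 and 0.023 m and angle between each of water_bottle, glass_bottle's own z axis and vertical below 0.06 rad and linear speed of each of water_bottle, glass_bottle below 0.02 m/s and contact force between the fingers and water_bottle below 0.1 N and distance of each of water_bottle, glass_bottle from where it was at the start of the episode below 0.022 m and x of glass_bottle in the frame of stand between -0.037 and -0.013 m and y of glass_bottle in the frame of stand between -0.0635 and 0.0635 m and z of glass_bottle in the frame of stand between 0.014 and 0.023 m and contact force between the fingers and glass_bottle below 0.1 N); the robot touches nothing.
It fails at once if tomato, onion or garlic moved more than 30 mm (distance of any of tomato, onion, garlic from where it was at the start of the episode above 0.03 m).
It fails at once if a bottle or jar was knocked over (tilted more than 0.6 rad) (angle between any of water_bottle, glass_bottle, red_jar, white_jar's own z axis and vertical above 0.6 rad).
It also fails if it takes over 120 s, if anything falls off the work surface, if the arm or the gripper's body presses on something with over 40 N, if the wrist force passes 120 N, or if a joint passes its speed limit or range.

## Working session

There is one attempt and no reset: what is moved stays moved. The work goes in short steps, Python scripts to look and compute and a tool call to move; the robot and the scene stay as the last step left them, time stands still between calls to the robot, and variables do not carry over. Pictures are saved under pics/ and viewed, about 12 in all and at most 16, crops included, and the job is handed in when it is done.

Besides the shell and the picture viewer there is one more tool, called after "Request:" as name(argument=value, ...), one argument or row to a line, values as JSON. play_rows: Moves the arm, as the interface text tells. Its arguments: {"type":"object","properties":{"commands":{"type":"array","items":{"type":"array","items":{"type":"number"}}},"grip_force":{"type":"number"}},"required":["commands"]}

```bash
mkdir -p pics; cat > h.py <<'E'
import numpy as np,cv2
from bench import r
def cam(n,save=None):
    c=r.camera(n); 
    if save: cv2.imwrite('pics/'+save+'.png',c['img'][:,:,::-1])
    return c
def ray(c,u,v):
    T=c['camera_from_world'];R=T[:3,:3];o=-R.T@T[:3,3]
    d=R.T@np.linalg.inv(c['K'])@np.array([u,v,1.]);return o,d
def onz(c,u,v,z):
    o,d=ray(c,u,v);return o+d*(z-o[2])/d[2]
def proj(c,p):
    T=c['camera_from_world'];q=c['K']@(T[:3,:3]@np.array(p)+T[:3,3]);return q[:2]/q[2]
E
python3 - <<'E'
from h import *
s=r.read_state();print({k:np.round(v,3) for k,v in s.items()})
a=cam('scene','s0');b=cam('side','d0')
for c in(a,b):
    print(np.round(ray(c,256,192),3),c['K'][0,0])
cv2.imwrite('pics/both.png',cv2.resize(np.vstack([a['img'],b['img']])[:,:,::-1],None,fx=.78,fy=.78))
E
```

```text
{'time': np.float64(0.0), 'joint_positions': array([ 1.313,  0.333, -0.065,  1.461,  0.022,  1.35 , -0.089]), 'joint_vel': array([-0.   ,  0.001, -0.   , -0.001, -0.001,  0.002, -0.002]), 'joint_torque': array([-1.0000e-03, -6.2325e+01,  2.4000e-02, -3.8991e+01, -6.1000e-02,
        4.0000e-02,  0.0000e+00]), 'ee_pos': array([ 0.145, -0.607,  0.222]), 'eef_rot': array([ 0.785, -0.619, -0.001, -0.   ]), 'ft_force': array([ 0.582, -0.532, -0.073]), 'torque': array([-0.012, -0.029,  0.048]), 'width': np.float64(0.087)}
[[ 0.744  0.888  1.159]
 [-0.155 -0.643 -0.75 ]] 388.4529346046724
[[-0.232  0.696  0.865]
 [ 0.563 -0.574 -0.594]] 425.5937433112073
```

View pics/s0.png

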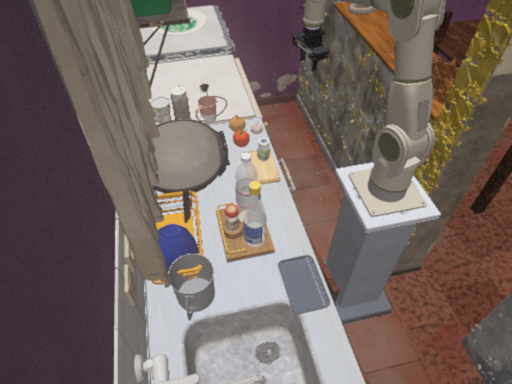

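View pics/d0.png

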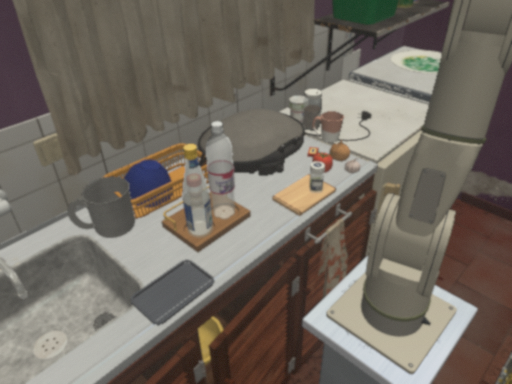

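The scene view shows the stand around (245,230), with the glass bottle (yellow cap at 255,187) and the water bottle (cap at 246,158). The tray is at (303,284) and the board with the white jar at (264,160). The side view shows the stand at (207,215), the tray at (174,290) and the board at (305,193). I'll enlarge both for corner picking.

```bash
python3 - <<'E'
import cv2,numpy as np
a=cv2.imread('pics/s0.png')[110:320,190:340];b=cv2.imread('pics/d0.png')[110:330,120:380]
def g(i,f,x0,y0,n):
    i=cv2.resize(i,None,fx=f,fy=f,interpolation=cv2.INTER_CUBIC)
    for k in range(0,i.shape[1]//f,20): cv2.putText(i,str(x0+k),(k*f,8),0,.3,(0,255,255));cv2.line(i,(k*f,10),(k*f,14),(0,255,255))
    for k in range(0,i.shape[0]//f,20): cv2.putText(i,str(y0+k),(0,k*f+4),0,.3,(0,255,255));cv2.line(i,(20,k*f),(24,k*f),(0,255,255))
    cv2.imwrite(n,i[:600])
g(a[:150],4,190,110,'pics/s1.png');g(b[:200],3,120,110,'pics/d1.png')
g(cv2.imread('pics/s0.png')[190:320,190:340],4,190,190,'pics/s2.png')
E
```

```text
(no output)
```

View pics/s1.png

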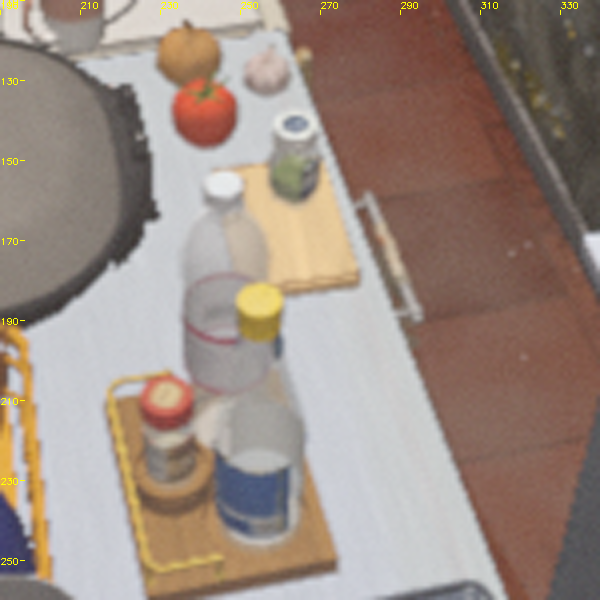

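View pics/d1.png

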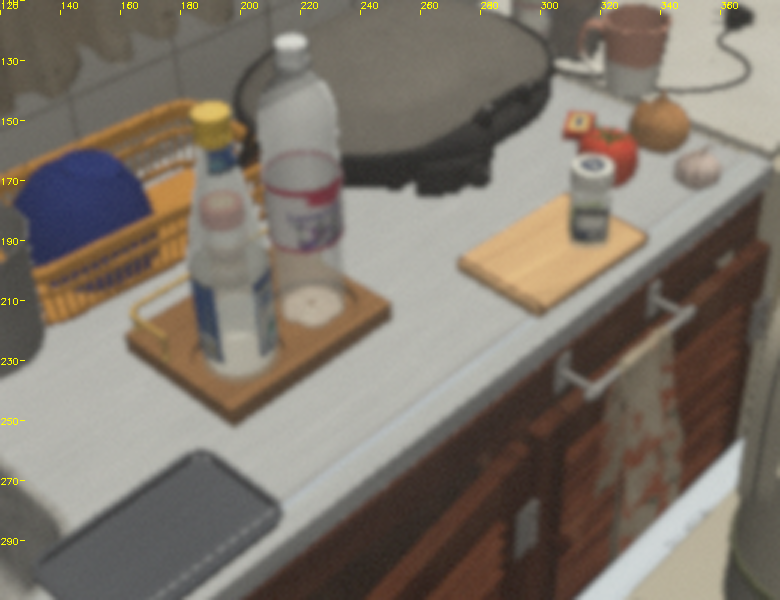

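View pics/s2.png

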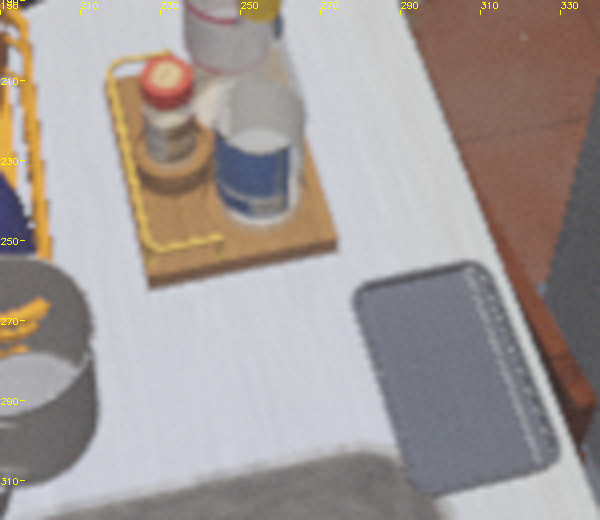

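The two crops give clear caps and corners: stand front-left corner (274,250), tray corners (279,262), (311,256), (329,305) and (293,314), and board near corner (279.5,180). I'll triangulate from these.

```bash
python3 - <<'E'
from h import *
a=cam('scene');b=cam('side')
def tri(p,q):
    o1,d1=ray(a,*p);o2,d2=ray(b,*q);A=np.stack([d1,-d2],1);t=np.linalg.lstsq(A,o2-o1,rcond=None)[0]
    return np.round((o1+d1*t[0]+o2+d2*t[1])/2,4),round(np.linalg.norm(o1+d1*t[0]-o2-d2*t[1]),4)
for n,p,q,z in [('water',(245.7,154.8),(217,124),.333),('glass',(255,184),(190.3,146.7),.306),('white',(264,141.5),(317.7,165),.116),('red',(231.7,208.8),None,.154)]:
    print(n,np.round(onz(a,*p,z),4),q and (np.round(onz(b,*q,z),4),tri(p,q)))
for n,c,P,z in [('standS',a,[(274.2,250),(227,258)],.028),('standD',b,[(198.3,247.7),(250,212.7),(162.7,223.3)],.028),
 ('trayS',a,[(278.7,262.5),(311.2,255.7),(329.2,305),(293,313.7)],.012),('trayD',b,[(186.7,260.7),(214,280),(132.7,298.3)],.012),
 ('boardS',a,[(279.5,180)],.018),('boardD',b,[(273.3,198.3),(300.3,213.3),(335.7,189.3),(308.3,175)],.018),('tom/onion/garlic',a,[(241,138),(237,123.5),(256.5,128)],.04)]:
    print(n,[np.round(onz(c,*p,z)[:2],4).tolist() for p in P])
E
```

```text
water [0.5685 0.0231 0.333 ] (array([0.5635, 0.0281, 0.333 ]), (array([0.5683, 0.0229, 0.3308]), np.float64(0.0029)))
glass [0.5628 0.1253 0.306 ] (array([0.5614, 0.1261, 0.306 ]), (array([0.5627, 0.125 , 0.3052]), np.float64(0.0006)))
white [ 0.4335 -0.2638  0.116 ] (array([ 0.431 , -0.2684,  0.116 ]), (array([ 0.4323, -0.269 ,  0.1135]), np.float64(0.0033)))
red [0.6315 0.0808 0.154 ] None
standS [[0.51, 0.1902], [0.6732, 0.1851]]
standD [[0.4998, 0.1866], [0.5004, -0.0228], [0.661, 0.191]]
trayS [[0.5049, 0.2318], [0.3892, 0.231], [0.3924, 0.4135], [0.5105, 0.4154]]
trayD [[0.498, 0.2321], [0.3894, 0.2279], [0.496, 0.4079]]
boardS [[0.4007, -0.131]]
boardD [[0.5045, -0.1361], [0.3904, -0.135], [0.3821, -0.314], [0.5031, -0.3202]]
tom/onion/garlic [[0.5035, -0.3932], [0.5006, -0.4961], [0.4214, -0.4444]]
```

Request:
play_rows(
  commands=[
    [3,3,2.5,0,0,0.0668,8.7],
    [3,3,2.5,0,0,0.0668,8.7],
    [3,3,2.5,0,0,0.0668,8.7],
    [3,3,2.5,0,0,0.0668,8.7],
    [3,3,2.5,0,0,0.0668,8.7],
    [3,3,2.5,0,0,0.0668,8.7],
    [3,3,2.5,0,0,0.0668,8.7],
    [3,3,2.5,0,0,0.0668,8.7],
    [3,3,2.5,0,0,0.0668,8.7],
    [3,3,2.5,0,0,0.0668,8.7],
    [1,4,0,0,0,0.0668,8.7],
    [1,4,0,0,0,0.0668,8.7],
    [1,4,0,0,0,0.0668,8.7],
    [1,4,0,0,0,0.0668,8.7],
    [1,4,0,0,0,0.0668,8.7],
    [1,4,0,0,0,0.0668,8.7],
    [1,4,0,0,0,0.0668,8.7],
    [1,4,0,0,0,0.0668,8.7],
    [1,4,0,0,0,0.0668,8.7],
    [0,0,0,0,0,0.0668,8.7],
  ],
  grip_force=30,
)

```text
time: 2.7
ee_pos: [0.5343, 0.0566, 0.4717]
eef_rot: [1.0, 0.005, -0.001, -0.0]
ft_force: [-0.2, -0.9, 0.7]
width: 0.087
```

```bash
python3 - <<'E'
from h import *
s=r.read_state();print({k:np.round(s[k],3) for k in('time','ee_pos','eef_rot','joint_positions','width')})
c=cam('wrist','w1');print(np.round(ray(c,256,192),3))
for p in [(.565,.024,.333),(.563,.1255,.306),(.63,.08,.154)]:print(np.round(proj(c,p)))
E
```

```text
{'time': np.float64(2.7), 'ee_pos': array([0.534, 0.057, 0.472]), 'eef_rot': array([ 1.   ,  0.005, -0.001, -0.   ]), 'joint_positions': array([ 0.416,  0.204, -0.756,  1.151,  0.144,  1.839, -0.282]), 'width': np.float64(0.087)}
[[ 0.534  0.125  0.635]
 [-0.002 -0.269 -0.963]]
[283. 206.]
[283. 115.]
[313. 143.]
```

View pics/w1.png

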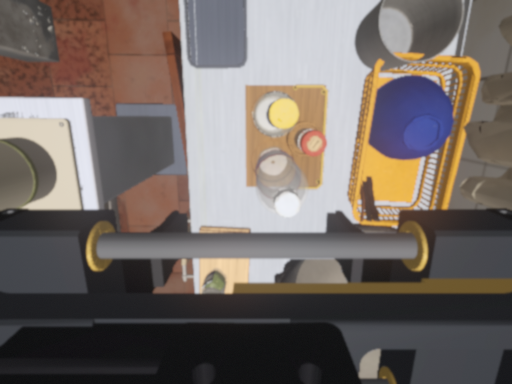

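The wrist view shows the yellow cap at (283,113), the white cap at (287,203), the red cap at (313,142), the stand corners at (247,86)–(323,187), and the tray at the top. My predictions agree closely.

```bash
cat >> h.py <<'E'
def blob(c,lo,hi,box):
    x0,y0,x1,y1=box;h=cv2.cvtColor(c['img'],cv2.COLOR_RGB2HSV)[y0:y1,x0:x1]
    m=cv2.morphologyEx(cv2.inRange(h,lo,hi),cv2.MORPH_OPEN,np.ones((3,3)))
    k=max(cv2.findContours(m,0,2)[0],key=cv2.contourArea);(u,v),rr=cv2.minEnclosingCircle(k)
    return u+x0,v+y0,rr
E
python3 - <<'E'
from h import *
c=cam('wrist')
y=blob(c,(20,100,120),(35,255,255),(262,90,305,135));w=blob(c,(0,0,205),(180,60,255),(268,188,305,220))
rd=blob(c,(0,110,80),(12,255,255),(295,125,330,160))
for n,p,z in(('glass',y,.305),('water',w,.333),('red',rd,.152)):print(n,np.round(p,1),np.round(onz(c,p[0],p[1],z),4))
print('stand',[np.round(onz(c,*p,.028)[:2],4).tolist() for p in((247,86),(326.5,84),(323,187),(247,187))])
print('tray',[np.round(onz(c,*p,.012)[:2],4).tolist() for p in((188,66),(246,66))])
E
```

```text
glass [283.6 111.5  15.6] [0.5642 0.1276 0.305 ]
water [286.  207.   21.6] [0.5681 0.0211 0.333 ]
red [313.  141.5  13.8] [0.631  0.0802 0.152 ]
stand [[0.5119, 0.1818], [0.6766, 0.1874], [0.685, -0.0331], [0.5123, -0.0351]]
tray [[0.3874, 0.2216], [0.5091, 0.2229]]
```

Request:
play_rows(
  commands=[
    [1,2.3,0,0,0,0,8.7],
    [1,2.3,0,0,0,0,8.7],
    [1,2.3,-1,0,0,0,8.7],
    [0,0,-3,0,0,0,8.7],
    [0,0,-3,0,0,0,8.7],
    [0,0,-3,0,0,0,8.7],
    [0,0,-3,0,0,0,8.7],
    [0,0,-3,0,0,0,8.7],
    [0,0,-2,0,0,0,8.7],
    [0,0,-2,0,0,0,8.7],
    [0,0,-1,0,0,0,8.7],
    [0,0,0,0,0,0,3],
    [0,0,0,0,0,0,3],
    [0,0,0,0,0,0,3],
    [0,0,0,0,0,0,2],
    [0,0,0,0,0,0,2],
    [0,0,0,0,0,0,2],
  ],
  grip_force=30,
)

```text
time: 4.92
ee_pos: [0.5654, 0.1212, 0.2626]
eef_rot: [1.0, -0.0, 0.0, -0.0]
ft_force: [-1.3, -0.1, 0.6]
width: 0.0351
```

Request:
play_rows(
  commands=[
    [0,0,0.5,0,0,0,2],
    [0,0,1,0,0,0,2],
    [0,0,1.5,0,0,0,2],
    [0,0,2,0,0,0,2],
    [0,0,1,0,0,0,2],
    [-0.5,1,0,0,0,0,2],
    [-0.9,2,0,0,0,0,2],
    [-0.9,2,0,0,0,0,2],
    [-1,2,0,0,0,0,2],
    [-1,2,0,0,0,0,2],
    [-1,2,0,0,0,0,2],
    [-1,2,0,0,0,0,2],
    [-1,2,0,0,0,0,2],
    [-1,2,0,0,0,0,2],
    [-1,2,0,0,0,0,2],
    [-1,2,0,0,0,0,2],
    [-1,2,0,0,0,0,2],
    [-1,1.5,0,0,0,0,2],
    [-0.5,0.7,0,0,0,0,2],
    [0,0,0,0,0,0,2],
  ],
)

```text
time: 7.42
ee_pos: [0.4369, 0.3735, 0.3225]
eef_rot: [1.0, 0.001, 0.0, 0.0]
ft_force: [0.8, 0.5, -3.7]
width: 0.0338
```

```bash
python3 - <<'E'
from h import *
a=cam('scene');b=cam('side');w=cam('wrist','w2')
f=lambda i,x0,y0,x1,y1:cv2.resize(i['img'][y0:y1,x0:x1,::-1],(400,400),interpolation=2)
cv2.imwrite('pics/c2.png',np.hstack([f(a,230,160,360,320),f(b,110,120,260,320)]))
E
```

```text
(no output)
```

View pics/c2.png

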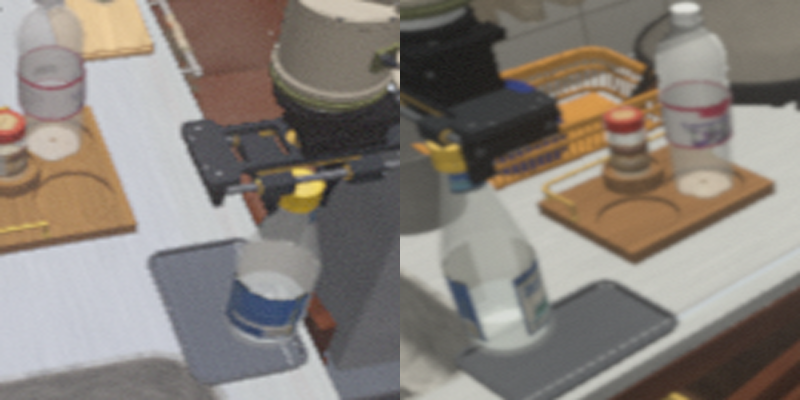

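```bash
python3 - <<'E'
from h import *
for n,box in(('scene',(240,200,345,310)),('side',(115,170,215,310))):
    c=cam(n)
    h=cv2.cvtColor(c['img'],cv2.COLOR_RGB2HSV);x0,y0,x1,y1=box
    m=cv2.inRange(h[y0:y1,x0:x1],(100,110,40),(130,255,200));u=np.argwhere(m);print(n,'blue',np.percentile(u[:,1],[2,50,98])+x0,np.percentile(u[:,0],[2,50,98])+y0)
    yb=cv2.inRange(h[y0-30:y1,x0:x1],(20,120,100),(35,255,255));u=np.argwhere(yb);print('yel',u.mean(0)[::-1]+[x0,y0-30] if len(u) else None)
    for z in(.075,.15,.325): print(z,np.round(proj(c,(.437,.378,z)),1))
E
```

```text
scene blue [309.   316.   323.76] [278.24 283.   288.  ]
yel [322.24836601 236.65359477]
0.075 [314.1 288.1]
0.15 [317.1 275.7]
0.325 [325.3 241.5]Traceback (most recent call last):
  File "<stdin>", line 5, in <module>
    return _quantile_unchecked(
        a, q, axis, out, overwrite_input, method, keepdims, weights)
    return _ureduce(a,
                    func=_quantile_ureduce_func,
    ...<5 lines>...
                    overwrite_input=overwrite_input,
                    method=method)
    r = func(a, **kwargs)
    result = _quantile(arr,
                       quantiles=q,
    ...<2 lines>...
                       out=out,
                       weights=wgt)
    previous = arr[previous_indexes]
               ~~~^^^^^^^^^^^^^^^^^^
IndexError: index 0 is out of bounds for axis 0 with size 0
```

Request:
play_rows(
  commands=[
    [0.5,0,-1,0,0,0,2],
    [0.5,0,-2,0,0,0,2],
    [0,0,-1.5,0,0,0,2],
    [0,0,-1,0,0,0,2],
    [0,0,-0.7,0,0,0,2],
    [0,0,-0.4,0,0,0,2],
    [0,0,-0.3,0,0,0,2],
    [0,0,-0.2,0,0,0,2],
    [0,0,0,0,0,0,2],
  ],
)

```text
time: 8.8
ee_pos: [0.4482, 0.3744, 0.2553]
eef_rot: [1.0, -0.0, 0.002, -0.002]
ft_force: [-3.0, -3.8, 18.8]
width: 0.0342
```

Request:
play_rows(
  commands=[
    [0,0,1,0,0,0,2],
    [0,-0.7,0.3,0,0,0,2],
    [0,-0.8,0,0,0,0,2],
    [0,0,-0.8,0,0,0,2],
    [0,0,-0.6,0,0,0,2],
    [0,0,-0.4,0,0,0,2],
    [0,0,0,0,0,0,2],
  ],
)

```text
time: 9.68
ee_pos: [0.4473, 0.3589, 0.2476]
eef_rot: [1.0, 0.0, 0.0, -0.001]
ft_force: [-1.6, -1.6, 8.4]
width: 0.0341
```

Request:
play_rows(
  commands=[
    [0,0,0,0,0,0,6],
    [0,0,0,0,0,0,7],
    [0,0,0,0,0,0,7],
    [0,0,1,0,0,0,7],
    [0,0,2,0,0,0,7],
    [0,0,3,0,0,0,8.7],
    [0,0,4,0,0,0,8.7],
    [0,0,4,0,0,0,8.7],
    [0,-2,2,0,0,0,8.7],
    [1,-4,2,0,0,0,8.7],
    [1,-4,0,0,0,0,8.7],
    [1.5,-4,0,0,0,0,8.7],
    [1.5,-4,0,0,0,0,8.7],
    [1.5,-4,0,0,0,0,8.7],
    [1.5,-4,0,0,0,0,8.7],
    [1.5,-3,0,0,0,0,8.7],
    [1.5,-2.5,0,0,0,0,8.7],
    [0,0,0,0,0,0,8.7],
  ],
)

```text
time: 11.92
ee_pos: [0.5582, 0.0407, 0.4265]
eef_rot: [1.0, -0.002, -0.0, -0.0]
ft_force: [-0.1, 0.0, -0.1]
width: 0.0867
```

```bash
python3 - <<'E'
from h import *
s=r.read_state();print(s['ee_pos'],s['eef_rot'])
w=cam('wrist','w3');print(proj(w,(.448,.364,.289)),proj(w,(.567,.024,.333)))
E
```

```text
[0.55822857 0.04070272 0.42648411] [ 9.99998185e-01 -1.89479961e-03 -1.93379451e-04 -4.76855105e-05]
[ 122.14403619 -203.53604439] [265.98314747 205.17066127]
```

View pics/w3.png

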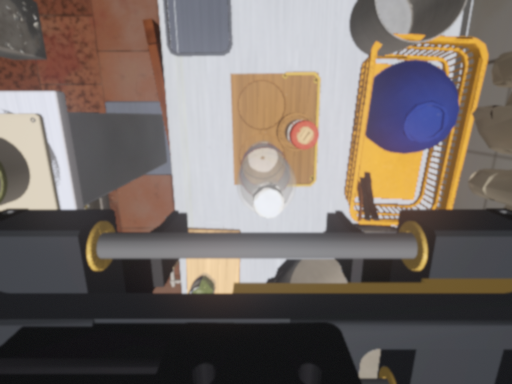

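The water cap is at (268,203), the empty glass well rim circle is at (261,104), and the red cap is at (302,132). The glass bottle has left the stand cleanly.

```bash
python3 - <<'E'
from h import *
c=cam('wrist')
for p,z in(((268,203),.333),((261,104),.028),((302.5,131),.154),((232,74),.028),((320,71),.028),((315,186),.028),((233,185),.028),((231,54),.012),((169,54),.012)):print(p,np.round(onz(c,*p,z),4))
a=cam('scene');b=cam('side')
for c in(a,b):
    p=proj(c,(.448,.364,.289)).astype(int);q=blob(c,(20,100,100),(35,255,255),(p[0]-20,p[1]-20,p[0]+20,p[1]+20));print('glass cap',q,np.round(onz(c,q[0],q[1],.265),4))
E
```

```text
(268, 203) [0.5684 0.0281 0.333 ]
(261, 104) [0.5656 0.1327 0.028 ]
(302.5, 131) [0.6283 0.0876 0.154 ]
(232, 74) [0.5102 0.1875 0.028 ]
(320, 71) [0.6774 0.1927 0.028 ]
(315, 186) [ 0.6796 -0.0327  0.028 ]
(233, 185) [ 0.5072 -0.0304  0.028 ]
(231, 54) [0.5077 0.2257 0.012 ]
(169, 54) [0.3883 0.2259 0.012 ]
glass cap (np.float64(318.0), np.float64(247.5), 8.077847480773926) [0.4411 0.3554 0.265 ]
glass cap (np.float64(140.23077011108398), np.float64(218.0), 10.185656547546387) [0.4598 0.3566 0.265 ]
```

Request:
play_rows(
  commands=[
    [0.5,-0.7,0,0,0,0,8.7],
    [0.5,-0.7,-1,0,0,0,8.7],
    [0,0,-2,0,0,0,8.7],
    [0,0,-2.5,0,0,0,8.7],
    [0,0,-2.5,0,0,0,8.7],
    [0,0,-2.5,0,0,0,8.7],
    [0,0,-2,0,0,0,8.7],
    [0,0,-1.2,0,0,0,8.7],
    [0,0,0,0,0,0,3],
    [0,0,0,0,0,0,2],
    [0,0,0,0,0,0,2],
    [0,0,0,0,0,0,1.5],
    [0,0,0,0,0,0,1.5],
    [0,0,0,0,0,0,1.5],
  ],
  grip_force=25,
)

```text
time: 13.88
ee_pos: [0.5674, 0.0291, 0.2896]
eef_rot: [1.0, -0.0, 0.0, -0.0]
ft_force: [-0.6, -0.1, 0.8]
width: 0.0348
```

Request:
play_rows(
  commands=[
    [0,0,0,0,0,0,1],
    [0,0,0,0,0,0,1],
    [0,0,0,0,0,0,1],
  ],
)

```text
time: 14.25
ee_pos: [0.5674, 0.0291, 0.2895]
eef_rot: [1.0, 0.0, -0.0, -0.0]
ft_force: [0.7, 0.7, -1.3]
width: 0.0275
```

Request:
play_rows(
  commands=[
    [0,0,0.5,0,0,0,1],
    [0,0,1,0,0,0,1],
    [0,0,1.5,0,0,0,1],
    [0,0,2,0,0,0,1],
    [0,0,1,0,0,0,1],
    [-1,1,0,0,0,0,1],
    [-1.5,2,0,0,0,0,1],
    [-1.5,2,0,0,0,0,1],
    [-1.5,2,0,0,0,0,1],
    [-1.5,2,0,0,0,0,1],
    [-1.5,2,0,0,0,0,1],
    [-1.5,2,0,0,0,0,1],
    [-1,2,0,0,0,0,1],
    [-0.5,2,0,0,0,0,1],
    [-0.4,2,0,0,0,0,1],
    [0,2,0,0,0,0,1],
    [0,1.7,0,0,0,0,1],
    [0,0.5,0,0,0,0,1],
    [0,0,0,0,0,0,1],
    [0,0,0,0,0,0,1],
  ],
)

```text
time: 16.75
ee_pos: [0.4486, 0.2605, 0.3496]
eef_rot: [1.0, -0.001, 0.0, 0.0]
ft_force: [-0.0, -0.0, -1.6]
width: 0.0274
```

```bash
python3 - <<'E'
from h import *
a=cam('scene');b=cam('side');s=r.read_state();print(s['ee_pos'])
f=lambda i,x0,y0,x1,y1:cv2.resize(i['img'][y0:y1,x0:x1,::-1],(400,400),interpolation=2)
cv2.imwrite('pics/c3.png',np.hstack([f(a,230,180,360,320),f(b,110,160,260,320)]))
E
```

```text
[0.44860651 0.26050824 0.34963564]
```

View pics/c3.png

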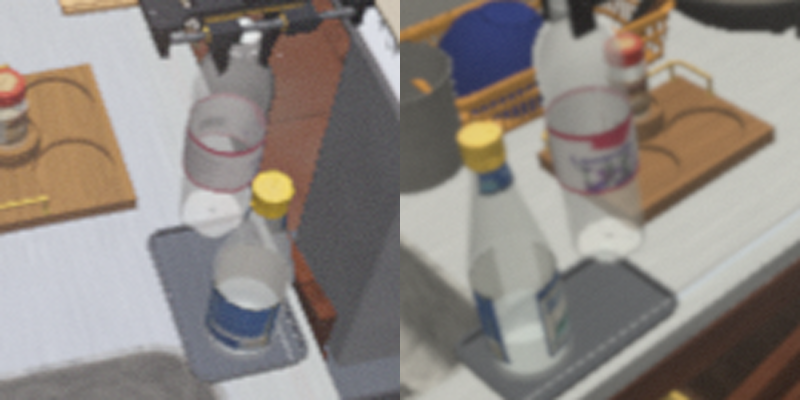

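The glass bottle stands on the tray and the water bottle hangs upright over its near part, so it needs about 13 mm more in y.

Request:
play_rows(
  commands=[
    [0,0.7,-1,0,0,0,1],
    [0,0.65,-2,0,0,0,1],
    [0,0,-2,0,0,0,1],
    [0,0,-1,0,0,0,1],
    [0,0,-0.7,0,0,0,1],
    [0,0,-0.4,0,0,0,1],
    [0,0,-0.3,0,0,0,1],
    [0,0,-0.2,0,0,0,1],
    [0,0,0,0,0,0,1],
  ],
)

```text
time: 17.98
ee_pos: [0.4488, 0.2749, 0.2744]
eef_rot: [1.0, -0.0, 0.001, -0.0]
ft_force: [0.4, -0.3, 4.2]
width: 0.0274
```

Request:
play_rows(
  commands=[
    [0,0,0,0,0,0,6],
    [0,0,0,0,0,0,7],
    [0,0,0,0,0,0,7],
    [0,0,0,0,0,0,7],
    [0,0,1,0,0,0,7],
    [0,0,2,0,0,0,7],
    [0,0,3,0,0,0,7.5],
    [0,0,4,0,0,0,7.5],
    [1,-1,3,0,0,0,7.5],
    [2,-2,0,0,0,0,7.5],
    [2,-2,0,0,0,0,7.5],
    [2,-2,0,0,0,0,7.5],
    [2,-2,0,0,0,0,7.5],
    [2,-2,0,0,0,0,7.5],
    [2,-2.5,0,0,0,0,7.5],
    [2,-2.5,-2,0,0,0,7.5],
    [2,-2.5,-3,0,0,0,7.5],
    [1,-1,-3,0,0,0,7.5],
    [0,0,-2,0,0,0,7.5],
    [0,0,0,0,0,0,7.5],
  ],
)

```text
time: 20.48
ee_pos: [0.6283, 0.0788, 0.3021]
eef_rot: [1.0, -0.0, -0.001, 0.0]
ft_force: [0.4, -0.5, 0.5]
width: 0.0751
```

```bash
python3 - <<'E'
from h import *
a=cam('scene');b=cam('side');w=cam('wrist','w4');s=r.read_state();print(s['ee_pos'],s['eef_rot'])
f=lambda i,x0,y0,x1,y1:cv2.resize(i['img'][y0:y1,x0:x1,::-1],(400,300),interpolation=2)
cv2.imwrite('pics/c4.png',np.hstack([f(a,190,180,350,320),cv2.resize(w['img'][:,:,::-1],(400,300))]))
print(proj(w,(.63,.081,.154)))
E
```

```text
[0.62884926 0.07985274 0.30485443] [ 9.99999686e-01  1.48124433e-04  7.55207093e-04 -1.90738912e-04]
[257.87413004 174.95616109]
```

View pics/c4.png

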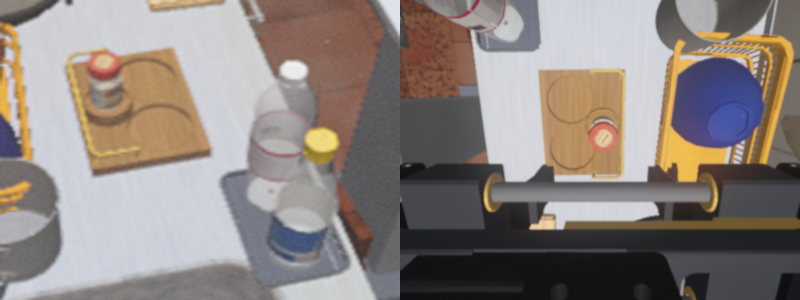

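Both bottles stand upright on the tray, and the red cap is at (260,174) in the wrist view against a prediction of (258,175).

Request:
play_rows(
  commands=[
    [0.2,0.2,-2,0,0,0,7.5],
    [0,0,-3,0,0,0,7.5],
    [0,0,-3,0,0,0,7.5],
    [0,0,-3,0,0,0,7.5],
    [0,0,-3,0,0,0,7.5],
    [0,0,-2.5,0,0,0,7.5],
    [0,0,-1.8,0,0,0,7.5],
    [0,0,0,0,0,0,4],
    [0,0,0,0,0,0,3.5],
    [0,0,0,0,0,0,3.5],
    [0,0,0,0,0,0,3.5],
    [0,0,0,0,0,0,3.5],
    [0,0,0,0,0,0,3.5],
  ],
  grip_force=20,
)

```text
time: 22.25
ee_pos: [0.6309, 0.0817, 0.1212]
eef_rot: [1.0, -0.0, 0.001, -0.0]
ft_force: [0.8, 0.2, 5.0]
width: 0.0436
```

Request:
play_rows(
  commands=[
    [0,0,0.5,0,0,0,3.5],
    [0,0,1,0,0,0,3.5],
    [0,0,2,0,0,0,3.5],
    [0,0,2.5,0,0,0,3.5],
    [-1,-1,1,0,0,0,3.5],
    [-2,-2,0,0,0,0,3.5],
    [-2,-2.5,0,0,0,0,3.5],
    [-2,-2.5,0,0,0,0,3.5],
    [-2,-2.5,0,0,0,0,3.5],
    [-2,-2.5,0,0,0,0,3.5],
    [-2,-2.5,0,0,0,0,3.5],
    [-2,-2.5,0,0,0,0,3.5],
    [-2,-2.5,0,0,0,0,3.5],
    [-1,-2.5,0,0,0,0,3.5],
    [-0.6,-1.9,-2,0,0,0,3.5],
    [0,-0.5,-2,0,0,0,3.5],
    [0,0,-2,0,0,0,3.5],
    [0,0,0,0,0,0,3.5],
  ],
)

```text
time: 24.5
ee_pos: [0.4427, -0.1723, 0.1296]
eef_rot: [1.0, -0.0, -0.001, -0.0]
ft_force: [0.5, 0.0, -0.4]
width: 0.0441
```

```bash
python3 - <<'E'
from h import *
a=cam('scene');b=cam('side');s=r.read_state();print(s['ee_pos'],s['width'])
f=lambda i,x0,y0,x1,y1:cv2.resize(i['img'][y0:y1,x0:x1,::-1],(400,400),interpolation=2)
cv2.imwrite('pics/c5.png',np.hstack([f(a,215,105,315,205),f(b,245,120,365,240)]))
E
```

```text
[ 0.44423387 -0.17250476  0.13124262] 0.043763695083481255
```

View pics/c5.png

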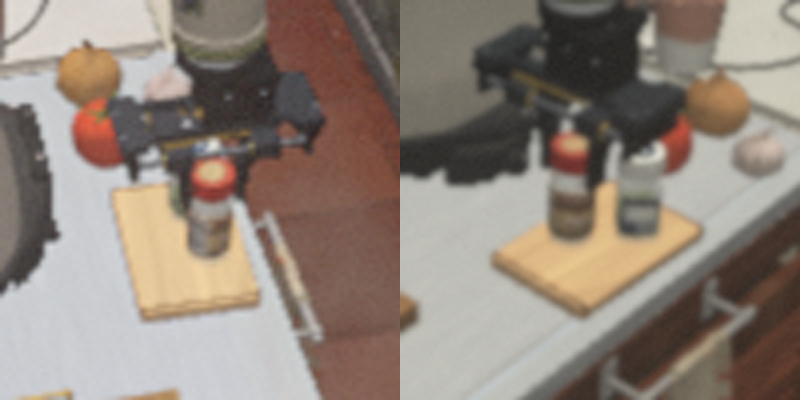

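The red jar hangs over the free half of the board, clear of the white jar. I'll lower and release it.

Request:
play_rows(
  commands=[
    [0,0,-1.5,0,0,0,3.5],
    [0,0,-1.2,0,0,0,3.5],
    [0,0,-0.6,0,0,0,3.5],
    [0,0,-0.4,0,0,0,3.5],
    [0,0,-0.3,0,0,0,3.5],
    [0,0,0,0,0,0,3.5],
  ],
)

```text
time: 25.35
ee_pos: [0.4449, -0.1724, 0.0909]
eef_rot: [1.0, 0.0, 0.001, 0.0]
ft_force: [0.7, 0.2, 1.6]
width: 0.0436
```

Request:
play_rows(
  commands=[
    [0,0,0,0,0,0,7],
    [0,0,0,0,0,0,7.5],
    [0,0,0,0,0,0,7.5],
    [0,0,1,0,0,0,7.5],
    [0,0,3,0,0,0,7.5],
    [0,0,4,0,0,0,7.5],
    [0,0,4,0,0,0,7.5],
    [-0.6,-2,2,0,0,0,7.5],
    [-0.6,-3,0,0,0,0,7.5],
    [0,-3,0,0,0,0,7.5],
    [0,-1.5,0,0,0,0,7.5],
    [0,0,0,0,0,0,7.5],
    [0,0,0,0,0,0,7.5],
  ],
)

```text
time: 26.98
ee_pos: [0.4328, -0.266, 0.2307]
eef_rot: [1.0, 0.001, 0.0, -0.0]
ft_force: [-0.3, -0.0, -0.2]
width: 0.0753
```

```bash
python3 - <<'E'
from h import *
w=cam('wrist','w5');s=r.read_state();print(s['ee_pos'],s['eef_rot'],s['width'])
print(proj(w,(.432,-.267,.116)),proj(w,(.445,-.172,.124)))
a=cam('scene');b=cam('side')
p=[]
for c,box in((a,(255,135,275,150)),(b,(305,155,330,175))):
    q=blob(c,(100,60,30),(130,255,200),box);p.append(q);print('disc',q,onz(c,q[0],q[1],.116))
E
```

```text
[ 0.43282072 -0.26601909  0.23073562] [ 9.99999577e-01  9.08102491e-04  1.06350625e-04 -1.00634584e-04] 0.07479495949419632
[256.10150124 184.36470155] [270.31198236  86.6925064 ]Traceback (most recent call last):
  File "<stdin>", line 7, in <module>
  File "h.py", line 17, in blob
    k=max(cv2.findContours(m,0,2)[0],key=cv2.contourArea);(u,v),rr=cv2.minEnclosingCircle(k)
ValueError: max() iterable argument is empty
```

View pics/w5.png

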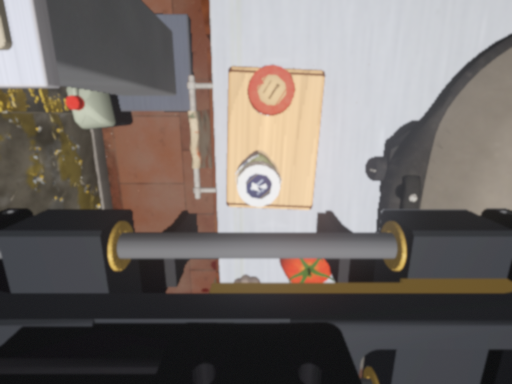

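The white cap is at (259,184), within 3 mm of the prediction. The red jar stands on the board at (271,90).

Request:
play_rows(
  commands=[
    [0.2,0,-2,0,0,0,7.5],
    [0,0,-3,0,0,0,7.5],
    [0,0,-3,0,0,0,7.5],
    [0,0,-3,0,0,0,7.5],
    [0,0,-2.5,0,0,0,7.5],
    [0,0,-1.8,0,0,0,7.5],
    [0,0,0,0,0,0,5],
    [0,0,0,0,0,0,3.7],
    [0,0,0,0,0,0,3.7],
    [0,0,0,0,0,0,3.7],
    [0,0,0,0,0,0,3.7],
    [0,0,0,0,0,0,3.7],
  ],
  grip_force=20,
)

```text
time: 28.62
ee_pos: [0.4349, -0.2678, 0.0785]
eef_rot: [1.0, -0.0, 0.001, 0.001]
ft_force: [-1.2, 1.0, 6.8]
width: 0.052
```

Request:
play_rows(
  commands=[
    [0,0,0,0,0,0,3.7],
    [0,0,0,0,0,0,3.7],
    [0,0,0,0,0,0,3.7],
    [0,0,1,0,0,0,3.7],
    [0,0,2,0,0,0,3.7],
    [0,0,3,0,0,0,3.7],
    [0,0,3,0,0,0,3.7],
    [0.5,0,3,0,0,0,3.7],
    [2,1,2,0,0,0,3.7],
    [2,3,0,0,0,0,3.7],
    [2,4,0,0,0,0,3.7],
    [2,4,0,0,0,0,3.7],
    [2,4,0,0,0,0,3.7],
    [2,4,0,0,0,0,3.7],
    [2,4,0,0,0,0,3.7],
    [2,4,0,0,0,0,3.7],
    [2,4,0,0,0,0,3.7],
    [1.1,2,0,0,0,0,3.7],
    [0,0.9,0,0,0,0,3.7],
    [0,0,0,0,0,0,3.7],
  ],
)

```text
time: 31.12
ee_pos: [0.63, 0.0817, 0.2177]
eef_rot: [1.0, 0.0, -0.0, 0.0]
ft_force: [-0.3, 0.7, -0.8]
width: 0.0523
```

```bash
python3 - <<'E'
from h import *
a=cam('scene');b=cam('side');w=cam('wrist');s=r.read_state();print(s['ee_pos'],s['width'])
f=lambda i,x0,y0,x1,y1:cv2.resize(i['img'][y0:y1,x0:x1,::-1],(400,400),interpolation=2)
cv2.imwrite('pics/c6.png',np.hstack([f(w,180,40,400,230),f(b,150,120,260,230)]))
E
```

```text
[0.63033135 0.08003826 0.21776182] 0.05204452275935194
```

View pics/c6.png

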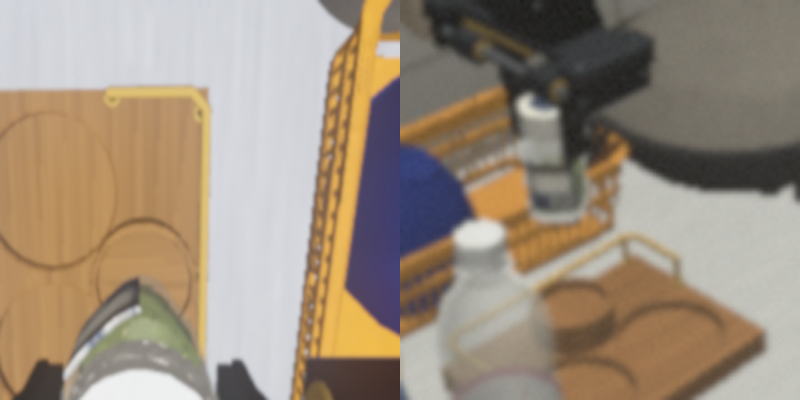

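```bash
python3 - <<'E'
from h import *
w=cam('wrist');b=cam('side')
print('well',onz(w,259.75,168.3,.058), 'glass well',onz(w,180+52*.55,40+190*.475,.028))
for z in(.255,.157):print(proj(b,(.6303,.08,z)))
h=cv2.cvtColor(w['img'],cv2.COLOR_RGB2HSV)
print(proj(w,(.6303,.08,.255)),proj(w,(.6303,.08,.157)))
E
```

```text
well [0.6337357  0.08728099 0.058     ] glass well [0.56976532 0.13017253 0.028     ]
[189.46908036 147.88848462]
[193.14090332 176.5175659 ]
[256.82020312 255.61799572] [256.85244184 198.56558836]
```

Request:
play_rows(
  commands=[
    [0.2,0.2,-2,0,0,0,3.7],
    [0,0,-2.5,0,0,0,3.7],
    [0,0,-2.5,0,0,0,3.7],
    [0,0,-1.5,0,0,0,3.7],
    [0,0,-1,0,0,0,3.7],
    [0,0,-0.6,0,0,0,3.7],
    [0,0,-0.4,0,0,0,3.7],
    [0,0,-0.3,0,0,0,3.7],
    [0,0,0,0,0,0,3.7],
  ],
)

```text
time: 32.5
ee_pos: [0.6325, 0.0836, 0.1096]
eef_rot: [1.0, -0.0, 0.0, 0.0]
ft_force: [-0.5, 0.1, -2.5]
width: 0.0521
```

Request:
play_rows(
  commands=[
    [0,0,-0.15,0,0,0,3.7],
    [0,0,0,0,0,0,3.7],
    [0,0,0,0,0,0,7],
    [0,0,0,0,0,0,7.5],
    [0,0,0,0,0,0,7.5],
    [0,0,1,0,0,0,7.5],
    [0,0,3,0,0,0,7.5],
    [0,0,4,0,0,0,8.7],
    [0,0,5,0,0,0,8.7],
    [0,0,5,0,0,0,8.7],
    [0,0,5,0,0,0,8.7],
    [0,0,5,0,0,0,8.7],
    [0,0,3,0,0,0,8.7],
    [0,0,0,0,0,0,8.7],
  ],
)

```text
time: 34.25
ee_pos: [0.6327, 0.0844, 0.4212]
eef_rot: [1.0, 0.0, 0.002, -0.001]
ft_force: [0.6, 0.3, 0.5]
width: 0.087
```

```bash
python3 - <<'E'
from h import *
b=cam('side');w=cam('wrist');s=r.read_state();print(s['ee_pos'])
print(proj(w,(.6325,.0825,.146)), proj(w,(.449,.275,.318)))
f=lambda i,x0,y0,x1,y1:cv2.resize(i['img'][y0:y1,x0:x1,::-1],(400,400),interpolation=2)
cv2.imwrite('pics/c7.png',np.hstack([f(w,110,0,400,220),f(b,110,120,260,320)]))
E
```

```text
[0.63231638 0.08381764 0.41791635]
[256.60727298 160.78280954] [ 32.13191151 -39.90076219]
```

View pics/c7.png

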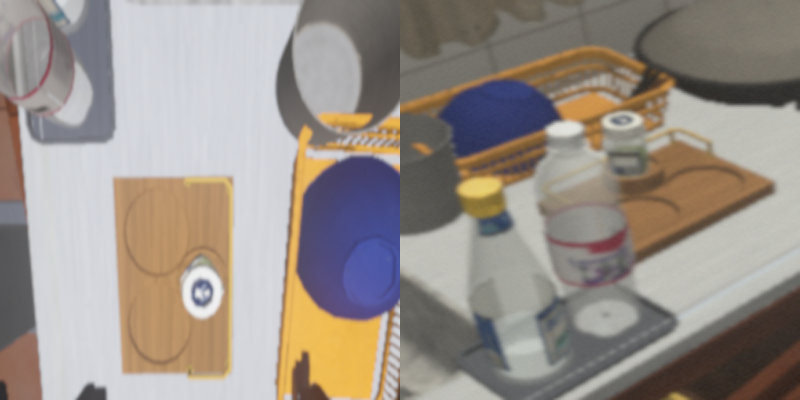

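The white jar stands upright in the back well and both bottles stand on the tray. Next I'll grip the water bottle where I released it.

```bash
python3 - <<'E'
from h import *
w=cam('wrist')
P=[np.round(onz(w,110+x*.725,y*.55,.028)[:2],4) for x,y in((113,177),(232,178),(230,375),(122,373),(158,230))];print(P,np.mean(P[:4],0))
E
```

```text
[array([0.5079, 0.1855]), array([0.6729, 0.1846]), array([ 0.6743, -0.0334]), array([ 0.5091, -0.0312]), array([0.5687, 0.131 ])] [0.59105  0.076375]
```

Request:
play_rows(
  commands=[
    [-1,1,0,0,0,0,8.7],
    [-2,2,0,0,0,0,8.7],
    [-3,3,0,0,0,0,8.7],
    [-3,3,0,0,0,0,8.7],
    [-3,3,0,0,0,0,8.7],
    [-3,3,0,0,0,0,8.7],
    [-2,3,0,0,0,0,8.7],
    [-1.3,1.1,0,0,0,0,8.7],
    [0,0,-2,0,0,0,8.7],
    [0,0,-2,0,0,0,8.7],
    [0,0,-2,0,0,0,8.7],
    [0,0,0,0,0,0,8.7],
  ],
)

```text
time: 35.9
ee_pos: [0.4491, 0.2734, 0.3567]
eef_rot: [1.0, -0.001, -0.001, 0.001]
ft_force: [0.1, -0.7, 0.8]
width: 0.0871
```

Request:
play_rows(
  commands=[
    [0,0.15,-2,0,0,0,8.7],
    [0,0,-2.5,0,0,0,8.7],
    [0,0,-2.5,0,0,0,8.7],
    [0,0,-1.2,0,0,0,8.7],
    [0,0,0,0,0,0,3],
    [0,0,0,0,0,0,1],
    [0,0,0,0,0,0,1],
    [0,0,0,0,0,0,1],
    [0,0,0,0,0,0,1],
    [0,0,0,0,0,0,1],
    [0,0,0,0,0,0,1],
    [0,0,0,0,0,0,1],
    [0,0,0,0,0,0,1],
  ],
  grip_force=25,
)

```text
time: 37.52
ee_pos: [0.4494, 0.2761, 0.2761]
eef_rot: [1.0, -0.0, 0.0, -0.0]
ft_force: [-0.2, -0.4, 0.4]
width: 0.0273
```

Request:
play_rows(
  commands=[
    [0,0,0.5,0,0,0,1],
    [0,0,1.5,0,0,0,1],
    [0,0,2,0,0,0,1],
    [0,0,2,0,0,0,1],
    [0,-1,0,0,0,0,1],
    [0,-2,0,0,0,0,1],
    [0,-2,0,0,0,0,1],
    [0.5,-2,0,0,0,0,1],
    [1,-2,0,0,0,0,1],
    [1,-2,0,0,0,0,1],
    [1,-2,0,0,0,0,1],
    [1,-2,0,0,0,0,1],
    [1,-2,0,0,0,0,1],
    [1,-2,0,0,0,0,1],
    [1,-2,0,0,0,0,1],
    [1,-2,0,0,0,0,1],
    [1.5,-1,0,0,0,0,1],
    [1.3,-0.7,0,0,0,0,1],
    [0.5,0,0,0,0,0,1],
    [0,0,0,0,0,0,1],
  ],
)

```text
time: 40.02
ee_pos: [0.5676, 0.0301, 0.3359]
eef_rot: [1.0, 0.001, -0.0, -0.0]
ft_force: [-0.7, 0.1, -2.9]
width: 0.0273
```

Request:
play_rows(
  commands=[
    [0,0,-1,0,0,0,1],
    [0,0,-1.5,0,0,0,1],
    [0,0,-1,0,0,0,1],
    [0,0,-0.5,0,0,0,1],
    [0,0,-0.3,0,0,0,1],
    [0,0,-0.2,0,0,0,1],
    [0,0,0,0,0,0,1],
  ],
)

```text
time: 40.9
ee_pos: [0.5675, 0.0292, 0.2913]
eef_rot: [1.0, 0.0, 0.0, -0.0]
ft_force: [0.2, -0.5, -2.0]
width: 0.027
```

Request:
play_rows(
  commands=[
    [0,0,-0.15,0,0,0,1],
    [0,0,0,0,0,0,1],
    [0,0,0,0,0,0,6],
    [0,0,0,0,0,0,7],
    [0,0,0,0,0,0,7],
    [0,0,0,0,0,0,7],
    [0,0,1,0,0,0,7],
    [0,0,3,0,0,0,8.7],
    [0,0,4,0,0,0,8.7],
    [0,0,4,0,0,0,8.7],
    [0,1,1,0,0,0,8.7],
    [-1,3,0,0,0,0,8.7],
    [-1,4,0,0,0,0,8.7],
    [-2,4,0,0,0,0,8.7],
    [-2,4,0,0,0,0,8.7],
    [-2,4,0,0,0,0,8.7],
    [-2,4,0,0,0,0,8.7],
    [-2,4,0,0,0,0,8.7],
    [0,4,0,0,0,0,8.7],
    [0,1,0,0,0,0,8.7],
  ],
)

```text
time: 43.4
ee_pos: [0.4459, 0.3616, 0.419]
eef_rot: [1.0, 0.002, -0.001, -0.0]
ft_force: [0.3, -0.6, 0.3]
width: 0.0869
```

```bash
python3 - <<'E'
from h import *
a=cam('scene');b=cam('side');w=cam('wrist');s=r.read_state();print(s['ee_pos'])
f=lambda i,x0,y0,x1,y1:cv2.resize(i['img'][y0:y1,x0:x1,::-1],(400,400),interpolation=2)
cv2.imwrite('pics/c8.png',np.hstack([f(a,200,140,360,320),f(w,180,90,400,230)]))
print(proj(w,(.449,.362,.289)),proj(w,(.449,.362,.006)))
y=blob(w,(20,100,120),(35,255,255),(200,90,310,220));print(y,onz(w,y[0],y[1],.289))
E
```

```text
[0.44746298 0.3589454  0.41928352]
[258.99800542 178.23248885] [258.19934344 148.26189979]
(256.16064071655273, 175.28514099121094, 16.87938690185547) [0.44590302 0.36527072 0.289     ]
```

View pics/c8.png

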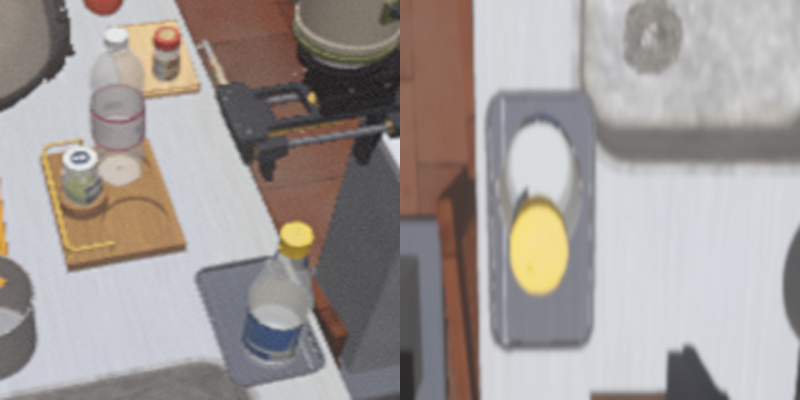

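The water bottle stands in its own well and the white jar in the back well. The red jar is on the board, and the glass cap is at about (.446,.364).

Request:
play_rows(
  commands=[
    [0,0.4,-2,0,0,0,8.7],
    [0,0,-3,0,0,0,8.7],
    [0,0,-3,0,0,0,8.7],
    [0,0,-3,0,0,0,8.7],
    [0,0,-3,0,0,0,8.7],
    [0,0,-2,0,0,0,8.7],
    [0,0,-1.1,0,0,0,8.7],
    [0,0,0,0,0,0,4],
    [0,0,0,0,0,0,2],
    [0,0,0,0,0,0,2],
    [0,0,0,0,0,0,2],
    [0,0,0,0,0,0,2],
    [0,0,0,0,0,0,2],
    [0,0,0,0,0,0,2],
    [0,0,0,0,0,0,2],
  ],
  grip_force=35,
)

```text
time: 45.42
ee_pos: [0.4472, 0.3632, 0.2486]
eef_rot: [1.0, 0.0, -0.0, -0.0]
ft_force: [-1.6, -0.4, 0.5]
width: 0.034
```

Request:
play_rows(
  commands=[
    [0,0,0.5,0,0,0,2],
    [0,0,1.5,0,0,0,2],
    [0,0,2,0,0,0,2],
    [0,0,2,0,0,0,2],
    [0.5,-1,0,0,0,0,2],
    [1,-2,0,0,0,0,2],
    [1,-2,0,0,0,0,2],
    [1,-2,0,0,0,0,2],
    [1,-2,0,0,0,0,2],
    [1,-2,0,0,0,0,2],
    [1,-2,0,0,0,0,2],
    [1,-2,0,0,0,0,2],
    [1,-2,0,0,0,0,2],
    [1,-2,0,0,0,0,2],
    [1,-2,0,0,0,0,2],
    [1,-1.6,0,0,0,0,2],
    [0.4,-1,0,0,0,0,2],
    [0,0,0,0,0,0,2],
    [0,0,0,0,0,0,2],
  ],
)

```text
time: 47.8
ee_pos: [0.566, 0.1281, 0.3087]
eef_rot: [1.0, 0.001, 0.0, -0.0]
ft_force: [-0.7, -0.3, -3.0]
width: 0.0338
```

Request:
play_rows(
  commands=[
    [0,-0.1,-1,0,0,0,2],
    [0,0,-1.5,0,0,0,2],
    [0,0,-1,0,0,0,2],
    [0,0,-0.5,0,0,0,2],
    [0,0,-0.3,0,0,0,2],
    [0,0,-0.3,0,0,0,2],
    [0,0,0,0,0,0,2],
  ],
)

```text
time: 48.68
ee_pos: [0.5667, 0.1264, 0.2635]
eef_rot: [1.0, 0.0, 0.001, -0.0]
ft_force: [-1.2, 0.3, 2.3]
width: 0.0339
```

Contact is at the expected height. I'll release, rise and back away.

Request:
play_rows(
  commands=[
    [0,0,-0.05,0,0,0,2],
    [0,0,0,0,0,0,6],
    [0,0,0,0,0,0,7],
    [0,0,0,0,0,0,7],
    [0,0,0,0,0,0,7],
    [0,0,1,0,0,0,7],
    [0,0,3,0,0,0,8.7],
    [0,0,4,0,0,0,8.7],
    [0,0,4,0,0,0,8.7],
    [-1,-1,4,0,0,0,8.7],
    [-1,-2,3,0,0,0,8.7],
    [-1,-2,2,0,0,0,8.7],
    [0,-2,0,0,0,0,8.7],
    [0,0,0,0,0,0,8.7],
    [0,0,0,0,0,0,8.7],
  ],
)

```text
time: 50.55
ee_pos: [0.5363, 0.057, 0.4721]
eef_rot: [1.0, 0.0, -0.0, -0.0]
ft_force: [-0.6, 0.3, -0.8]
width: 0.0868
```

```bash
python3 - <<'E'
from h import *
a=cam('scene');b=cam('side');w=cam('wrist');s=r.read_state();print(s['ee_pos'],s['ft_force'])
f=lambda i,x0,y0,x1,y1:cv2.resize(i['img'][y0:y1,x0:x1,::-1],(400,400),interpolation=2)
cv2.imwrite('pics/c9.png',np.hstack([f(b,150,110,350,260),f(w,180,60,400,240)]))
y=blob(w,(20,100,120),(35,255,255),(230,60,330,220));print(y,onz(w,y[0],y[1],.306))
E
```

```text
[0.53629989 0.05713263 0.47191579] [-0.2317796   0.08222732 -0.0684427 ]
(282.57531356811523, 114.1046028137207, 15.40356159210205) [0.56564264 0.12705022 0.306     ]
```

View pics/c9.png

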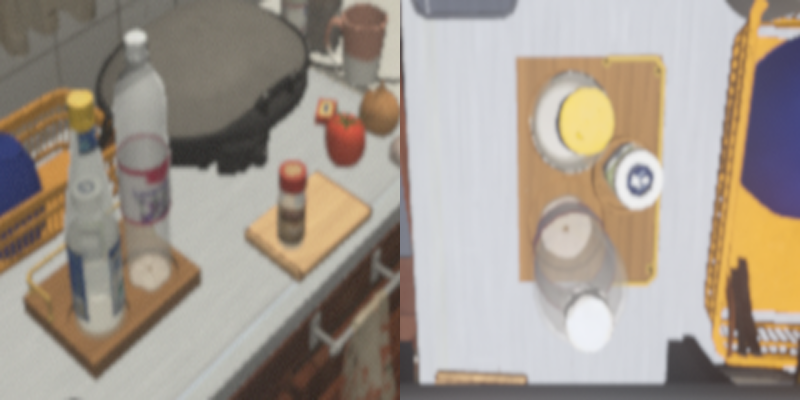

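```bash
python3 -c "
from h import r
print(r.close_job())"
```

```text
the job is handed in; nothing more can be done
None
```

I handed the job in after about 51 s of robot time. I set both bottles aside on the tray, swapped the two jars, and put each bottle back in the well it came from.

**Last checks:**
- **Bottles:** In the last pictures both stand upright in their own wells. The glass cap is about 1–2 mm from its starting position. The water cap is about 3–4 mm off, read by eye from the picture.
- **Jars:** The white-capped jar stands upright in the back well. The red-capped jar stands on the board.
- **Vegetables:** The arm never went near the tomato, onion or garlic at their height. In the last picture the tomato and onion look unmoved and the garlic is only partly in view.
- **Arm:** The gripper is open and clear of everything, with no force on the tool.

**What went wrong or disagreed:**
- When first set down, the glass bottle caught the tray rim at about 19 N. I lifted it, moved it 15 mm and set it down again.
- The white-capped jar measured 52 mm between the fingers instead of the stated 47 mm. It hung upright and went into the well without trouble.
- My estimates of the stand's centre varied by up to 8 mm between views.

The interface reported no verdict.

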